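# Put three repair parts back in their own trays

## Robot

A 6-joint arm with a two-finger parallel gripper is mounted at the origin on the work surface. World frame = base frame: x ahead of the robot, y to its left, z up, the work surface at z = 0. Lengths are in m, angles in rad, forces in N, time in s.
With the tool pointing down it reaches from about 0.325 to 0.775 m from the base axis. Payload 5.5 kg.
Tool frame: the origin (TCP) lies midway between the tips of the shut fingers; the grasp point (between the pads) lies 19 mm behind it; z points along the fingers, y is the line along which they close (so a half turn about z gives the same grasp; the last joint's range is limited). The gripper opens to 85 mm and grips with 20 to 120 N. Pads are 22 mm wide; open, the fingers measure 114 mm over their backs; the gripper's body (76 mm by 85 mm) begins 54 mm behind the grasp point. The pads swing forward as they close: fully open they stand 13 mm farther back than shut.
Start: joints at [1.162, 0.091, 1.231, -0, 1.82, -0.057], TCP at [0.207, 0.563, 0.231] pointing down, gripper open.
Joint ranges: [-2.87, 2.87], [-0.86, 2.18], [0.17, 2.46], [-1.51, 4.65], [0.06, 2.69], [-2.65, 2.65]. Speed limits (rad/s): [2.57, 2.57, 3.01, 3.14, 3.14, 3.14].

## Interface

Orientations are given as a unit quaternion [x, y, z, w].
In Python, from cell import read_state, capture, close_job gives the robot as it stands.
- The arm moves only by the tool carry_out, never from a script. Its argument "increments" is one flat list of numbers, 7 for each row, row after row: the shift along the tool's x, y, z in mm, then the turn, a rotation vector about the tool's x, y, z in degrees, then the opening, from 0 (shut) to 1 (fully open). In form: [dx, dy, dz, ax, ay, az, jaw, dx, dy, dz, ax, ay, az, jaw, ...]. A call has exactly 5 rows; each row shifts and turns the commanded pose from where the row before left it, along the tool's axes as they then stand; what a row does not reach is not made up. A row lasts 1/8 s, in which the tool goes at most 62.5 mm and 10.7 degrees, less where a joint would pass 70% of its speed; a pose out of reach is approached as far as the arm can. A call with a gripper value outside its range is refused whole. The fingers move at their own pace and stop on an object; the grip force is fixed at half the most. Time passes only in rows, so rows that do not move let the fingers close, or fill a call up. It gives the time, the measured TCP pose, the force, the opening and the grip force at its end, in the units of the state.
- read_state(): the state, without advancing time (a new reading comes with each control period).
- capture(name): name is "side" or "top"; returns a dict with "img" (384x512x3 uint8, red, green, blue), "camera_matrix" (3x3 intrinsics, pixels), "R" (3x3) and "t" (3): a world point X has camera coordinates R X + t. Camera axes: x right, y down, z forward; pixel columns grow to the right and rows downward; lengths in m; the calibration is good to about 2 mm. A picture is of the moment at which its call begins. There is no depth.
- close_job(): hands the job in; it is judged then, once.
The state is a dict: "time_s": time; "joint_positions": joint angles; "dq": joint speeds; "joint_torque": joint torques, N m; "tcp_pos": TCP position; "tcp_rot": TCP orientation; "wrist_force": force on the tool from outside, world axes, zero at the start; "wrist_torque": the same for the moment, N m; "width": opening from 0.0 (shut) to 1.0 (fully open); "gripper_force": force on a finger pad.
Only numpy, scipy, OpenCV 4.12 (cv2) and the standard library are available. Lean on these libraries where they do the work, as an engineer would, in place of code of your own. Each camera call takes 0.05 s, during which the arm holds its last target. There are 200 camera calls.

## Task

The three computer parts on the repair table lie in each other's trays. Rearrange them so that the round fan sits in the round tray, the square heat sink in the square tray and the oblong battery pack in the oblong tray, each upright, flat on the tray's floor and about in its middle; on the way, park a part on the empty rubber mat to make room. Set the parts down rather than dropping them, and do not shift the pen screwdriver, the screw jar or the tape roll.

Things in the scene. Friction and masses are not known exactly. Their poses are not given: they have to be found in the camera images.
- fan: Round black cooling fan with grey blades, an upright cylinder 54 mm across and 28 mm tall, 70 g. Origin: centre of its underside; z up.
- heat_sink: Square finned heat sink of bare aluminium, 44 x 44 mm and 28 mm tall, 100 g. Origin: centre of its underside; x runs along the fins, z up. It can be gripped across either pair of sides.
- battery_pack: Oblong dark grey battery pack with a narrow paper band near one end, 68 mm long (x) by 36 mm wide (y) and 28 mm tall, 120 g. Origin: centre of its underside; z up.
- round_tray: Round dark teal tray, 93 mm across outside, 87 mm inside. Its floor is 3 mm above the table, its rim 8 mm above the table and 3 mm thick. It is fixed to the table. Origin: centre of the underside, on the table.
- square_tray: Square dark teal tray, 74 x 74 mm outside, 68 x 68 mm inside. Its floor is 3 mm above the table, its rim 8 mm above the table and 3 mm thick. It is fixed to the table. Origin: centre of the underside, on the table. x and y along its sides.
- oblong_tray: Oblong dark teal tray, 92 mm (x) by 64 mm (y) outside, 86 x 58 mm inside, so the battery pack lies flat in it only lengthwise (within about 15 degrees of x). Its floor is 3 mm above the table, its rim 8 mm above the table and 3 mm thick. It is fixed to the table. Origin: centre of the underside, on the table.
- park_mat: Flat square black rubber mat without a rim, 90 x 90 mm and 3 mm thick, empty at the start; fixed to the table. Origin: centre of its underside, on the table.
- pen_driver: Bystander, to be left alone: slim metal pen screwdriver lying on the table, 140 mm long (x, tip to +x) and 12 mm thick. Origin: near mid-length (65 mm from the blunt end), at table height.
- screw_jar: Bystander, to be left alone: small jar, 32 mm across and 35 mm tall, upright. Origin: centre of its underside.
- tape_roll: Bystander, to be left alone: amber roll of tape lying flat, 48 mm across and 14 mm tall. Origin: centre of its underside. Nothing else within reach in the middle of the table is taller than the jar.

How it is judged:
On the way:
1. one of the three parts stands released and upright on the rubber mat (its centre within 35 mm of the mat's centre) (((horizontal distance between fan and park_mat below 0.035 m and height (world z) of fan below 0.007 m and contact force between the fingers and fan below 0.05 N and linear speed of fan below 0.02 m/s and angle between fan's own z axis and vertical below 0.08 rad) or (horizontal distance between heat_sink and park_mat below 0.035 m and height (world z) of heat_sink below 0.007 m and contact force between the fingers and heat_sink below 0.05 N and linear speed of heat_sink below 0.02 m/s and angle between heat_sink's own z axis and vertical below 0.08 rad) or (horizontal distance between battery_pack and park_mat below 0.035 m and height (world z) of battery_pack below 0.007 m and contact force between the fingers and battery_pack below 0.05 N and linear speed of battery_pack below 0.02 m/s and angle between battery_pack's own z axis and vertical below 0.08 rad))), for 0.2 s.
At the end, for the whole second after the job is handed in: Fan in the round tray, heat sink in the square tray, battery pack in the oblong tray: each released, at rest, upright (within 0.08 rad), flat on the tray's floor and its centre within 15 mm of the tray's centre (horizontal distance between fan and round_tray below 0.015 m and z of fan in the frame of round_tray below 0.0055 m and contact force between the fingers and fan below 0.05 N and linear speed of each of fan, heat_sink, battery_pack below 0.02 m/s and angle between each of fan, heat_sink, battery_pack's own z axis and vertical below 0.08 rad and horizontal distance between heat_sink and square_tray below 0.015 m and z of heat_sink in the frame of square_tray below 0.0055 m and contact force between the fingers and heat_sink below 0.05 N and horizontal distance between battery_pack and oblong_tray below 0.015 m and z of battery_pack in the frame of oblong_tray below 0.0055 m and contact force between the fingers and battery_pack below 0.05 N); the robot touches nothing.
It fails at once if the pen screwdriver, the screw jar or the tape roll is pushed more than 30 mm from where it lay (distance of any of pen_driver, screw_jar, tape_roll from where it was at the start of the episode above 0.03 m).
It fails at once if the fan is dropped from a height instead of being set down (height (world z) of fan above 0.025 m and contact force between the fingers and fan below 0.01 N and linear speed of fan above 0.25 m/s).
It fails at once if the heat sink is dropped from a height instead of being set down (height (world z) of heat_sink above 0.025 m and contact force between the fingers and heat_sink below 0.01 N and linear speed of heat_sink above 0.25 m/s).
It fails at once if the battery pack is dropped from a height instead of being set down (height (world z) of battery_pack above 0.025 m and contact force between the fingers and battery_pack below 0.01 N and linear speed of battery_pack above 0.25 m/s).
It also fails if it takes over 96 s, if anything falls off the work surface, if the arm or the gripper's body presses on something with over 40 N, if the wrist force passes 120 N, or if a joint passes its speed limit or range.

## Working session

There is one attempt and no reset: what is moved stays moved. The work goes in short steps, Python scripts to look and compute and a tool call to move; the robot and the scene stay as the last step left them, time stands still between calls to the robot, and variables do not carry over. Pictures are saved under pics/ and viewed, at most 14 in all, crops included, and the job is handed in when it is done.

Besides the shell and the picture viewer there is one more tool, called as name(argument=value, ...) on one line, values as JSON. carry_out: Moves the arm, as the interface text tells. Its arguments: {"type":"object","properties":{"increments":{"type":"array","items":{"type":"number"}}},"required":["increments"]}

```bash
mkdir -p pics; python3 - <<'E'
from cell import *
import cv2,numpy as np,pickle
for n in("top","side"):
    c=capture(n);pickle.dump(c,open(n+".pkl","wb"));cv2.imwrite(f"pics/{n}0.png",cv2.resize(c["img"][:,:,::-1],(768,576),interpolation=cv2.INTER_CUBIC))
    print(n,-c["R"].T@c["t"],c["camera_matrix"].tolist(),c["R"].round(3).tolist())
s=read_state();print(s)
E
```

```text
top [ 0.49398346 -0.03527465  0.80911291] [[376.2520349165957, 0.0, 259.8560239153841], [0.0, 376.2520349165957, 187.34379254440657], [0.0, 0.0, 1.0]] [[-0.016, -1.0, -0.02], [-0.994, 0.018, -0.105], [0.105, 0.018, -0.994]]
side [ 0.29534481 -0.48916002  0.55458884] [[362.03026774985517, 0.0, 256.30432290799314], [0.0, 362.03026774985517, 193.32770791399037], [0.0, 0.0, 1.0]] [[0.87, -0.494, 0.018], [-0.325, -0.599, -0.732], [0.372, 0.631, -0.681]]
{'time_s': 0.1, 'joint_positions': array([ 1.16232277e+00,  9.18056389e-02,  1.23176072e+00, -3.31194069e-05,
        1.81981088e+00, -5.67041546e-02]), 'dq': array([ 0.00102851, -0.00086263, -0.00368884, -0.00033131, -0.0003951 ,
        0.00123252]), 'joint_torque': array([ 1.70367715e-03, -4.60216033e+01, -4.19219005e+01, -2.02127726e-04,
        1.06320827e-02, -4.00323802e-05]), 'tcp_pos': array([0.20664895, 0.56302015, 0.23025341]), 'tcp_rot': array([ 1.74983194e-01,  9.84571016e-01, -8.71965738e-04, -1.90050815e-04]), 'wrist_force': array([-0.31453556,  0.01680371, -0.28021546]), 'wrist_torque': array([-0.03114951, -0.00396114, -0.0314114 ]), 'gripper_force': 0.0, 'width': 1.0013009201767444}
```

View pics/top0.png

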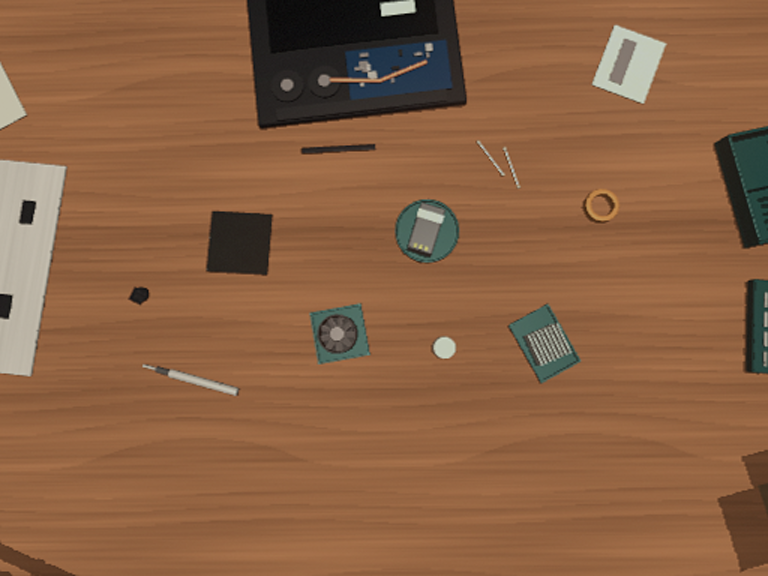

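View pics/side0.png

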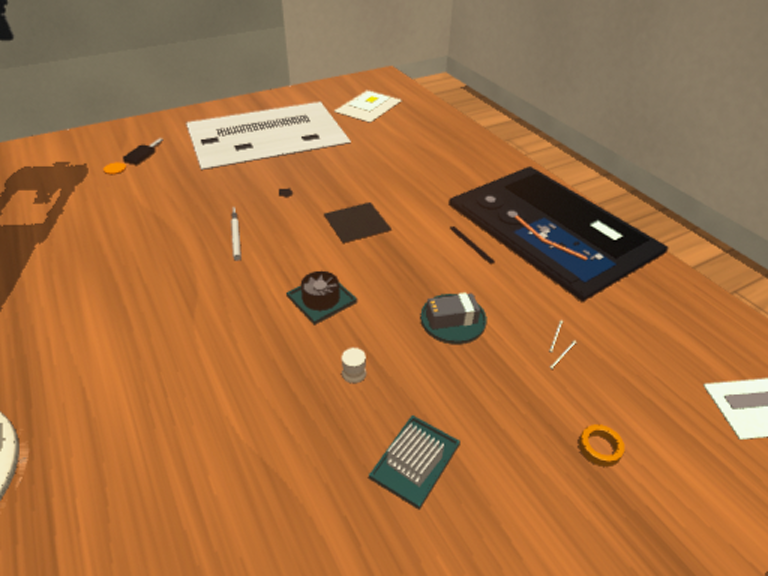

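Top view (1.5x): battery in the round tray at (427,231), fan in the square tray at (340,333), heat sink in the oblong tray at (544,343). The mat is at (240,243), jar at (444,348), tape at (601,206) and pen at (190,380). The side view agrees.

```bash
cat > h.py <<'E'
import cv2,numpy as np
from scipy.spatial.transform import Rotation as Ro
def ray(c,px,z):
    px=np.atleast_2d(np.asarray(px,float));d=np.c_[px,np.ones(len(px))]@np.linalg.inv(c["camera_matrix"]).T@c["R"]
    o=-c["R"].T@c["t"];return (o+d*((z-o[2])/d[:,2:]))[:,:2]
def rect(P):
    """centre (mm), sides, direction of long side (deg, mod 180)"""
    (x,y),(w,h),a=cv2.minAreaRect((np.asarray(P)*1000).astype(np.float32))
    if h>w: w,h,a=h,w,a+90
    return np.round([x,y,w,h,a%180],1)
def hull(m,o=(0,0)):
    m=cv2.morphologyEx(m.astype(np.uint8),cv2.MORPH_OPEN,np.ones((2,2),np.uint8))
    return np.vstack([k.reshape(-1,2) for k in cv2.findContours(m,0,1)[0]])+o
def plan(s,xyz,yaw,n):
    """tool-axis rows to TCP xyz (mm) with closing line at yaw deg (mod 180)"""
    R=Ro.from_quat(s["tcp_rot"]);p=s["tcp_pos"]*1000;y=R.as_matrix()[:,1]
    d=(yaw-np.degrees(np.arctan2(y[1],y[0]))+90)%180-90
    D=(np.asarray(xyz)-p)/n
    for i in range(n):
        print(np.round(np.r_[R.inv().apply(D),0,0,-d/n],1).tolist());R=R*Ro.from_euler("z",-d/n,degrees=True)
E
python3 - <<'E'
import pickle,cv2,numpy as np
from h import *
c=pickle.load(open("top.pkl","rb"));im=c["img"];h=cv2.cvtColor(im,cv2.COLOR_RGB2HSV).astype(int);H,S,V=h[...,0],h[...,1],h[...,2]
teal=(H>75)&(H<105)&(S>60)&(V>30)
tiles=[]
for n,(u,v) in dict(round=(427,231),square=(340,333),oblong=(544,343)).items():
    u,v=int(u/1.5),int(v/1.5);r=30;sl=np.s_[v-r:v+r,u-r:u+r];o=(u-r,v-r)
    k=hull(teal[sl],o);w=ray(c,k,.008);print(n,rect(w),np.round(np.array(cv2.minEnclosingCircle((w*1000).astype(np.float32))[0]),1))
    f=np.zeros(V.shape,np.uint8);cv2.fillConvexPoly(f,cv2.convexHull(k.astype(np.int32)),1);f=cv2.erode(f,np.ones((5,5)))
    m=((f>0)&~teal);p=hull(m[sl],o);print("  part",rect(ray(c,p,.031)))
    big=cv2.resize(im[sl],(360,360),interpolation=cv2.INTER_CUBIC);mm=cv2.resize((m[sl]*255).astype(np.uint8),(180,180),interpolation=0)
    tiles.append(np.vstack([big[:,:260*0+360][:, :][::1],np.dstack([cv2.resize(mm,(360,180))]*3)])[:, 50:310])
u,v=160,162;sl=np.s_[v-30:v+30,u-30:u+30];k=hull(V[sl]<60,(u-30,v-30));print("mat",rect(ray(c,k,.003)))
for n,p in dict(jar=(444,348),tape=(601,206)).items():print(n,ray(c,np.array(p)/1.5,.02)*1000)
cv2.imwrite("pics/t.png",np.hstack(tiles)[:,:,::-1])
E
```

```text
round [648.2 -77.2  88.4  87.6  88.8] [649.3 -77.1]
  part [646.3 -73.7  72.6  38.5 160.4]
square [504.3  50.1  71.6  71.4  99.5] [504.   50.4]
  part [503.7  49.9  53.8  53.5  89.4]
oblong [ 485.8 -237.1   90.4   61.8   26.7] [ 485.1 -236.2]
  part [ 483.5 -233.9   48.1   47.8   22.8]
mat [638.3 195.5  87.9  87.7 175.7]
jar [[482.79325452 -94.70397237]]
tape [[ 678.97780531 -321.65453515]]
```

View pics/t.png

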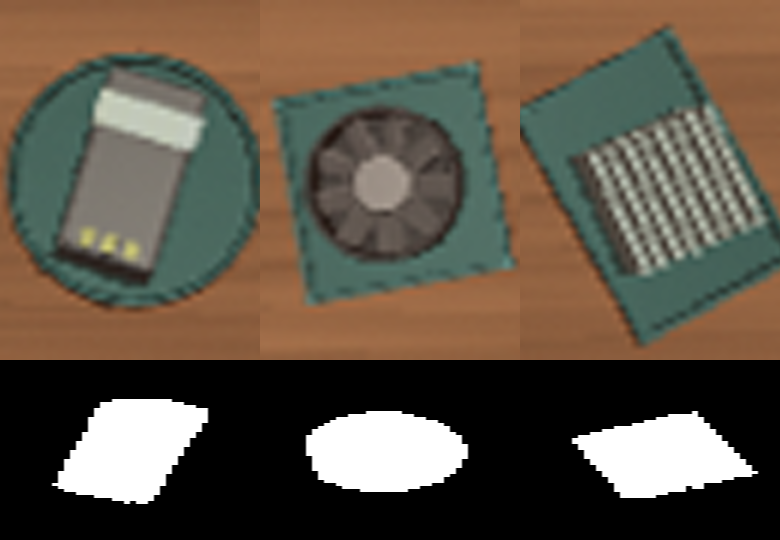

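```bash
cat > g.py <<'E'
import sys
from cell import read_state
from h import plan
a=list(map(float,sys.argv[1:]));s=read_state();print(s["time_s"],(s["tcp_pos"]*1000).round(1),s["width"],s["wrist_force"].round(1));plan(s,a[:3],a[3],int(a[4]))
E
python3 g.py 505 49 90 99.5 10
```

```text
0.1 [206.6 563.  230.3] 1.0013009201767444 [-0.3  0.  -0.3]
[-45.7, -37.9, 14.1, 0.0, 0.0, -3.0]
[-43.7, -40.3, 14.1, 0.0, 0.0, -3.0]
[-41.6, -42.5, 14.1, 0.0, 0.0, -3.0]
[-39.3, -44.6, 14.1, 0.0, 0.0, -3.0]
[-36.9, -46.5, 14.1, 0.0, 0.0, -3.0]
[-34.5, -48.4, 14.1, 0.0, 0.0, -3.0]
[-31.9, -50.1, 14.1, 0.0, 0.0, -3.0]
[-29.3, -51.7, 14.1, 0.0, 0.0, -3.0]
[-26.6, -53.1, 14.1, 0.0, 0.0, -3.0]
[-23.8, -54.4, 14.1, 0.0, 0.0, -3.0]
```

carry_out(increments=[-46, -38, 14, 0, 0, -3, 1, -44, -40, 14, 0, 0, -3, 1, -41.5, -42.5, 14, 0, 0, -3, 1, -39, -44.5, 14, 0, 0, -3, 1, -37, -46.5, 14, 0, 0, -3, 1])

```text
time_s: 0.72
tcp_pos: [0.357, 0.3049, 0.1604]
tcp_rot: [0.044, 0.999, -0.0, -0.0]
wrist_force: [0.8, 0.3, 1.3]
width: 0.999
gripper_force: 0.0
```

carry_out(increments=[-34, -48, 14, 0, 0, -3, 1, -32, -50, 14, 0, 0, -3, 1, -29, -51, 14, 0, 0, -3, 1, -26, -52, 14, 0, 0, -3, 1, -20, -45, 14, 0, 0, -3, 1])

```text
time_s: 1.35
tcp_pos: [0.5012, 0.0596, 0.0905]
tcp_rot: [-0.086, 0.996, -0.0, -0.0]
wrist_force: [0.0, 0.9, -0.3]
width: 1.001
gripper_force: 0.0
```

```bash
python3 g.py 505 49 10 99.5 5
```

```text
1.35 [501.2  59.6  90.5] 1.0005206266456634 [ 0.   0.9 -0.3]
[-0.4, -2.2, 16.1, 0.0, 0.0, 0.1]
[-0.4, -2.2, 16.1, 0.0, 0.0, 0.1]
[-0.4, -2.2, 16.1, 0.0, 0.0, 0.1]
[-0.4, -2.2, 16.1, 0.0, 0.0, 0.1]
[-0.4, -2.2, 16.1, 0.0, 0.0, 0.1]
```

carry_out(increments=[-1, -5, 20, 0, 0, 0, 1, -1, -5, 22, 0, 0, 0, 1, 0, -1, 21, 0, 0, 0, 1, 0, 0, 15, 0, 0, 0, 1, 0, 0, 5, 0, 0, 0, 1])

```text
time_s: 1.98
tcp_pos: [0.5035, 0.0518, 0.0069]
tcp_rot: [-0.086, 0.996, 0.0, -0.001]
wrist_force: [1.3, -0.1, 0.1]
width: 0.998
gripper_force: 0.0
```

carry_out(increments=[0, 0, 0, 0, 0, 0, 0, 0, 0, 0, 0, 0, 0, 0, 0, 0, 0, 0, 0, 0, 0, 0, 0, 0, 0, 0, 0, 0, 0, 0, 0, 0, 0, 0, 0])

```text
time_s: 2.6
tcp_pos: [0.5055, 0.0513, 0.0098]
tcp_rot: [-0.086, 0.996, 0.0, 0.001]
wrist_force: [-1.0, 0.4, 5.3]
width: 0.609
gripper_force: 63.4
```

```bash
cat > shot.py <<'E'
import sys,cv2,pickle
from cell import capture
n,f,u,v=sys.argv[1],sys.argv[2],int(sys.argv[3]),int(sys.argv[4])
c=capture(n);pickle.dump(c,open(n+".pkl","wb"));i=c["img"][max(v-60,0):v+60,max(u-80,0):u+80,::-1]
cv2.imwrite(f"pics/{f}.png",cv2.resize(i,None,fx=4,fy=4,interpolation=cv2.INTER_CUBIC))
E
python3 shot.py side a1 214 180
```

```text
(no output)
```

View pics/a1.png

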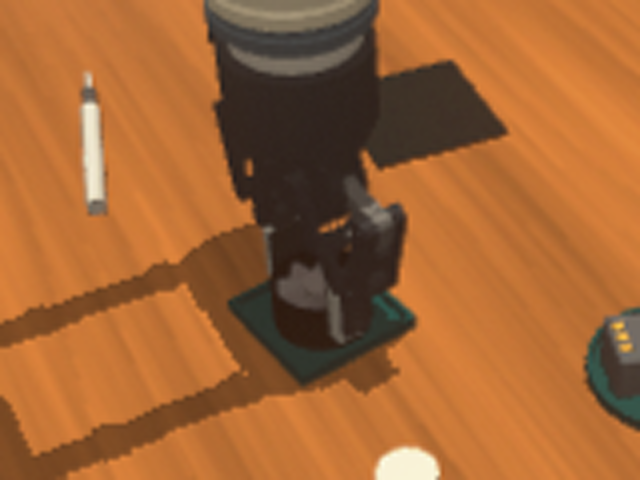

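The fan is gripped at width 0.61, with the finger tips right at the rim. Next I lift it and carry it to the mat.

carry_out(increments=[0, 0, -5, 0, 0, 0, 0, 0, 0, -10, 0, 0, 0, 0, 0, 0, -15, 0, 0, 0, 0, 0, 0, -18, 0, 0, 0, 0, 0, 0, -12, 0, 0, 0, 0])

```text
time_s: 3.28
tcp_pos: [0.5052, 0.0512, 0.0704]
tcp_rot: [-0.086, 0.996, -0.0, 0.001]
wrist_force: [-0.8, -0.2, -1.3]
width: 0.608
gripper_force: 63.1
```

```bash
python3 g.py 638 195 60 99.5 5
```

```text
3.275 [505.2  51.2  70.4] 0.6076550995699569 [-0.8 -0.2 -1.3]
[-31.1, 23.8, 2.1, 0.0, 0.0, 0.1]
[-31.1, 23.8, 2.1, 0.0, 0.0, 0.1]
[-31.0, 23.9, 2.1, 0.0, 0.0, 0.1]
[-31.0, 23.9, 2.1, 0.0, 0.0, 0.1]
[-31.0, 24.0, 2.1, 0.0, 0.0, 0.1]
```

carry_out(increments=[-20, 15, 0, 0, 0, 0, 0, -40, 31, 0, 0, 0, 0, 0, -45, 34, 0, 0, 0, 0, 0, -35, 27, 0, 0, 0, 0, 0, -15, 12, 0, 0, 0, 0, 0])

```text
time_s: 3.9
tcp_pos: [0.6379, 0.1969, 0.0683]
tcp_rot: [-0.087, 0.996, 0.0, 0.0]
wrist_force: [-0.6, -0.5, -1.5]
width: 0.61
gripper_force: 63.1
```

carry_out(increments=[0, 0, 10, 0, 0, 0, 0, 0, 0, 20, 0, 0, 0, 0, 0, 0, 16, 0, 0, 0, 0, 0, 0, 8, 0, 0, 0, 0, 0, 0, 4, 0, 0, 0, 0])

```text
time_s: 4.53
tcp_pos: [0.6363, 0.1944, 0.0098]
tcp_rot: [-0.086, 0.996, -0.0, -0.001]
wrist_force: [-3.8, -1.4, 8.3]
width: 0.61
gripper_force: 63.9
```

```bash
python3 g.py 638 195 10 99.5 1; python3 shot.py side a2 230 150
```

```text
4.525 [636.3 194.4   9.8] 0.6095648538771551 [-3.8 -1.4  8.3]
[-1.8, 0.3, -0.2, 0.0, 0.0, 0.3]
```

View pics/a2.png

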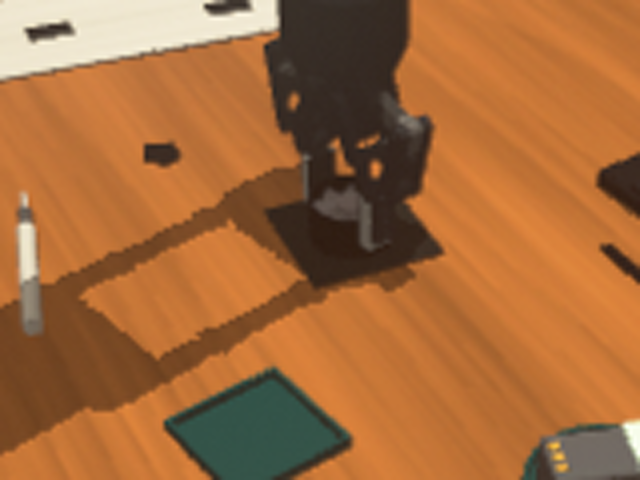

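The fan stands on the mat with about 8 N of contact, so I release and retreat.

carry_out(increments=[0, 0, 0, 0, 0, 0, 0.75, 0, 0, 0, 0, 0, 0, 0.85, 0, 0, 0, 0, 0, 0, 1, 0, 0, 0, 0, 0, 0, 1, 0, 0, -5, 0, 0, 0, 1])

```text
time_s: 5.2
tcp_pos: [0.6365, 0.1948, 0.0149]
tcp_rot: [-0.086, 0.996, -0.0, -0.001]
wrist_force: [1.2, -0.0, -0.9]
width: 1.004
gripper_force: 0.0
```

carry_out(increments=[0, 0, -10, 0, 0, 0, 1, 0, 0, -15, 0, 0, 0, 1, 0, 0, -20, 0, 0, 0, 1, 0, 0, -20, 0, 0, 0, 1, 0, 0, -10, 0, 0, 0, 1])

```text
time_s: 5.82
tcp_pos: [0.6378, 0.1951, 0.0932]
tcp_rot: [-0.086, 0.996, 0.0, 0.002]
wrist_force: [0.9, -0.1, -0.9]
width: 0.999
gripper_force: 0.0
```

```bash
python3 g.py 485 -236 80 23 10
```

```text
5.825 [637.8 195.1  93.2] 0.9992587453228783 [ 0.9 -0.1 -0.9]
[22.4, -39.9, 1.2, 0.0, 0.0, 7.7]
[16.9, -42.5, 1.2, 0.0, 0.0, 7.7]
[11.1, -44.4, 1.2, 0.0, 0.0, 7.7]
[5.0, -45.5, 1.2, 0.0, 0.0, 7.7]
[-1.1, -45.7, 1.2, 0.0, 0.0, 7.7]
[-7.2, -45.2, 1.2, 0.0, 0.0, 7.7]
[-13.2, -43.8, 1.2, 0.0, 0.0, 7.7]
[-18.9, -41.6, 1.2, 0.0, 0.0, 7.7]
[-24.3, -38.7, 1.2, 0.0, 0.0, 7.7]
[-29.3, -35.1, 1.2, 0.0, 0.0, 7.7]
```

carry_out(increments=[22, -40, 1, 0, 0, 7.7, 1, 17, -42.5, 1, 0, 0, 7.7, 1, 11, -44.5, 1, 0, 0, 7.7, 1, 5, -45.5, 1, 0, 0, 7.7, 1, -1, -45.5, 1, 0, 0, 7.7, 1])

```text
time_s: 6.45
tcp_pos: [0.5601, -0.0219, 0.0856]
tcp_rot: [0.25, 0.968, -0.0, 0.0]
wrist_force: [0.5, -1.3, -0.1]
width: 1.001
gripper_force: 0.0
```

carry_out(increments=[-7, -45, 1, 0, 0, 7.7, 1, -13, -44, 1, 0, 0, 7.7, 1, -19, -41.5, 1, 0, 0, 7.7, 1, -24, -38.5, 1, 0, 0, 7.7, 1, -29, -35, 1, 0, 0, 7.7, 1])

```text
time_s: 7.08
tcp_pos: [0.4831, -0.2364, 0.0806]
tcp_rot: [0.555, 0.832, 0.0, 0.0]
wrist_force: [0.4, 0.6, 0.0]
width: 1.002
gripper_force: 0.0
```

```bash
python3 g.py 485 -236 10 23 5; python3 - <<'E'
import pickle
from cell import capture
from h import *
c=capture("top");u,v=160,162
b=c["img"][v-30:v+30,u-30:u+30]
cv2.imwrite("pics/a3.png",cv2.resize(np.hstack([b,c["img"][199:259,332:392]])[:,:,::-1],(720,360),interpolation=cv2.INTER_CUBIC))
E
```

```text
7.075 [ 483.1 -236.4   80.6] 1.001689910856825 [0.4 0.6 0. ]
[-0.1, 0.4, 14.1, 0.0, 0.0, -0.1]
[-0.1, 0.4, 14.1, 0.0, 0.0, -0.1]
[-0.1, 0.4, 14.1, 0.0, 0.0, -0.1]
[-0.1, 0.4, 14.1, 0.0, 0.0, -0.1]
[-0.1, 0.4, 14.1, 0.0, 0.0, -0.1]
```

View pics/a3.png

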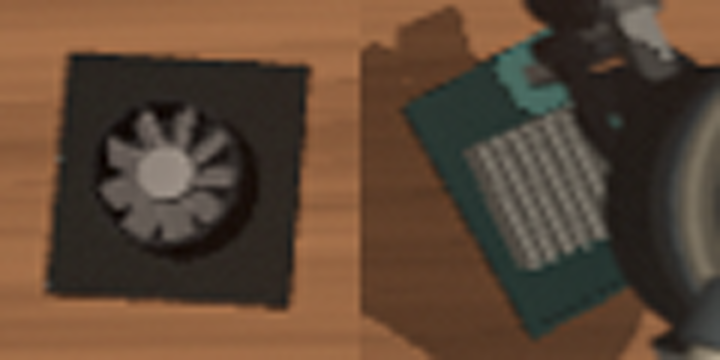

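The fan stands well inside the mat, hub at about (165,172) in the crop. Now I descend on the heat sink.

carry_out(increments=[0, 2, 15, 0, 0, 0, 1, 0, 0, 22, 0, 0, 0, 1, 0, 0, 18, 0, 0, 0, 1, 0, 0, 11, 0, 0, 0, 1, 0, 0, 5, 0, 0, 0, 1])

```text
time_s: 7.75
tcp_pos: [0.4855, -0.2336, 0.0083]
tcp_rot: [0.553, 0.833, -0.0, -0.001]
wrist_force: [-0.1, -0.3, 0.2]
width: 1.001
gripper_force: 0.0
```

carry_out(increments=[0, 0, 0, 0, 0, 0, 0, 0, 0, 0, 0, 0, 0, 0, 0, 0, 0, 0, 0, 0, 0, 0, 0, 0, 0, 0, 0, 0, 0, 0, 0, 0, 0, 0, 0])

```text
time_s: 8.38
tcp_pos: [0.4862, -0.2347, 0.0105]
tcp_rot: [0.553, 0.833, 0.0, 0.001]
wrist_force: [1.2, 0.1, 6.5]
width: 0.496
gripper_force: 63.6
```

carry_out(increments=[0, 0, -5, 0, 0, 0, 0, 0, 0, -10, 0, 0, 0, 0, 0, 0, -18, 0, 0, 0, 0, 0, 0, -20, 0, 0, 0, 0, 0, 0, -12, 0, 0, 0, 0])

```text
time_s: 9.0
tcp_pos: [0.4863, -0.2347, 0.0769]
tcp_rot: [0.553, 0.833, 0.0, 0.001]
wrist_force: [-0.7, -0.4, -0.4]
width: 0.496
gripper_force: 62.9
```

```bash
python3 g.py 504 50 75 9.5 5;python3 shot.py side a4 275 290
```

```text
9.0 [ 486.3 -234.7   76.9] 0.49635247692862755 [-0.7 -0.4 -0.4]
[51.1, 25.4, 0.3, 0.0, 0.0, 2.7]
[52.2, 23.0, 0.3, 0.0, 0.0, 2.7]
[53.2, 20.5, 0.3, 0.0, 0.0, 2.7]
[54.1, 18.0, 0.3, 0.0, 0.0, 2.7]
[54.9, 15.5, 0.3, 0.0, 0.0, 2.7]
```

View pics/a4.png

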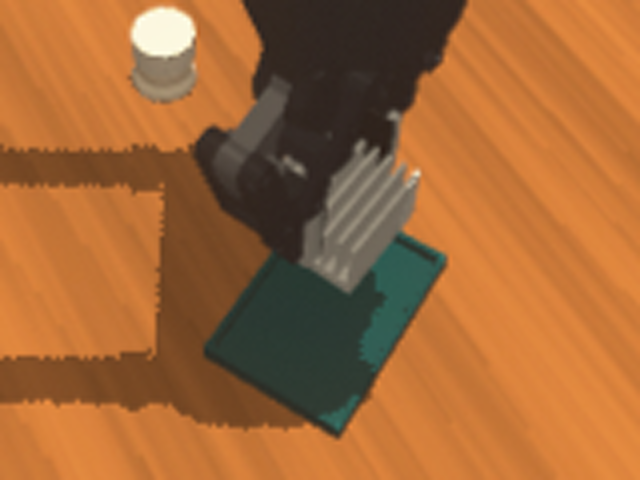

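carry_out(increments=[20, 10, 0, 0, 0, 2, 0, 45, 21, 0, 0, 0, 3, 0, 50, 21, 0, 0, 0, 2, 0, 51, 19, 0, 0, 0, 3, 0, 45, 15, 0, 0, 0, 2, 0])

```text
time_s: 9.68
tcp_pos: [0.5041, -0.0051, 0.0744]
tcp_rot: [0.638, 0.77, 0.0, 0.0]
wrist_force: [0.4, -0.3, -1.2]
width: 0.5
gripper_force: 62.9
```

```bash
python3 g.py 504 50 75 9.5 2
```

```text
9.675 [504.1  -5.1  74.4] 0.5000571897161119 [ 0.4 -0.3 -1.2]
[27.1, 5.1, -0.3, 0.0, 0.0, 0.6]
[27.1, 4.8, -0.3, 0.0, 0.0, 0.6]
```

carry_out(increments=[30, 5, 0, 0, 0, 0.6, 0, 18, 3.5, 0, 0, 0, 0.6, 0, 6, 1.5, 5, 0, 0, 0, 0, 0, 0, 15, 0, 0, 0, 0, 0, 0, 20, 0, 0, 0, 0])

```text
time_s: 10.3
tcp_pos: [0.5043, 0.0471, 0.0332]
tcp_rot: [0.645, 0.764, -0.0, 0.0]
wrist_force: [0.4, 0.1, -1.4]
width: 0.504
gripper_force: 62.9
```

```bash
python3 g.py 504 50 10.5 9.5 3
```

```text
10.3 [504.3  47.1  33.2] 0.5039047740377331 [ 0.4  0.1 -1.4]
[1.0, 0.1, 7.6, 0.0, 0.0, 0.0]
[1.0, 0.1, 7.6, 0.0, 0.0, 0.0]
[1.0, 0.1, 7.6, 0.0, 0.0, 0.0]
```

carry_out(increments=[2, 0, 8, 0, 0, 0, 0, 1, 0, 7, 0, 0, 0, 0, 0, 0, 4, 0, 0, 0, 0, 0, 0, 3, 0, 0, 0, 0, 0, 0, 2, 0, 0, 0, 0])

```text
time_s: 10.92
tcp_pos: [0.504, 0.0509, 0.0105]
tcp_rot: [0.645, 0.764, 0.0, 0.0]
wrist_force: [0.4, 0.6, -0.4]
width: 0.501
gripper_force: 62.9
```

```bash
python3 shot.py side a5 214 180
```

```text
(no output)
```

View pics/a5.png

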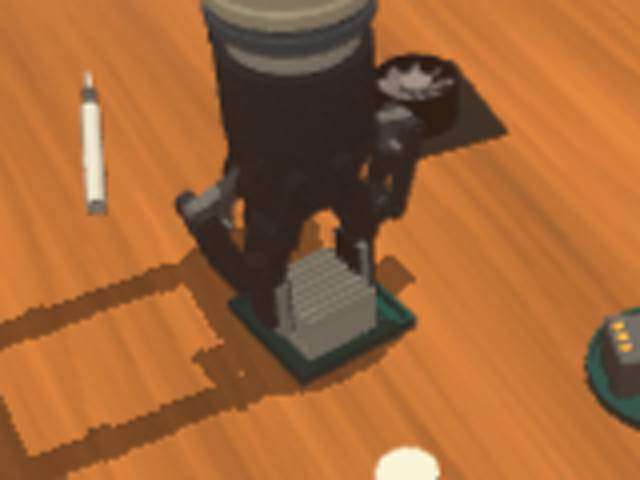

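The heat sink is in the square tray, upright and touching. I press 1 mm further, release and rise.

carry_out(increments=[0, 0, 1, 0, 0, 0, 0, 0, 0, 0, 0, 0, 0, 0.6, 0, 0, 0, 0, 0, 0, 0.75, 0, 0, 0, 0, 0, 0, 1, 0, 0, 0, 0, 0, 0, 1])

```text
time_s: 11.6
tcp_pos: [0.5037, 0.0509, 0.0092]
tcp_rot: [0.645, 0.764, -0.0, -0.0]
wrist_force: [-1.3, -0.1, 0.7]
width: 0.997
gripper_force: 0.0
```

carry_out(increments=[0, 0, -10, 0, 0, 0, 1, 0, 0, -15, 0, 0, 0, 1, 0, 0, -20, 0, 0, 0, 1, 0, 0, -20, 0, 0, 0, 1, 0, 0, -10, 0, 0, 0, 1])

```text
time_s: 12.22
tcp_pos: [0.5046, 0.051, 0.0868]
tcp_rot: [0.645, 0.764, 0.001, 0.001]
wrist_force: [-0.2, -0.4, 0.2]
width: 0.998
gripper_force: 0.0
```

```bash
python3 g.py 648.5 -75.5 80 70.4 6
```

```text
12.225 [504.6  51.   86.8] 0.9984438562876321 [-0.2 -0.4  0.2]
[-24.8, 20.1, 1.2, 0.0, 0.0, -10.1]
[-27.9, 15.4, 1.2, 0.0, 0.0, -10.1]
[-30.2, 10.3, 1.2, 0.0, 0.0, -10.1]
[-31.6, 4.8, 1.2, 0.0, 0.0, -10.1]
[-31.9, -0.8, 1.2, 0.0, 0.0, -10.1]
[-31.3, -6.4, 1.2, 0.0, 0.0, -10.1]
```

carry_out(increments=[-25, 20, 1, 0, 0, -10, 1, -28, 15.5, 1, 0, 0, -10, 1, -30, 10.5, 1, 0, 0, -10, 1, -31.5, 5, 1, 0, 0, -10, 1, -32, -1, 1, 0, 0, -10, 1])

```text
time_s: 12.85
tcp_pos: [0.624, -0.0556, 0.0792]
tcp_rot: [0.259, 0.966, -0.0, -0.0]
wrist_force: [0.0, 0.7, 0.1]
width: 1.001
gripper_force: 0.0
```

```bash
python3 g.py 648.5 -75.5 45 70.4 2; python3 -c "
from cell import read_state;print(read_state()['joint_positions'])"
```

```text
12.85 [624.  -55.6  79.2] 1.0009734366252165 [0.  0.7 0.1]
[-15.6, -2.5, 17.1, 0.0, 0.0, -5.2]
[-15.3, -3.9, 17.1, 0.0, 0.0, -5.2]
[-1.43269155e-01  1.84498700e-01  1.39823507e+00  3.62750651e-05
  1.55925364e+00 -1.19004747e+00]
```

carry_out(increments=[-16, -2, 0, 0, 0, -5.2, 1, -12, -3, 10, 0, 0, -5.2, 1, -3, -1, 15, 0, 0, 0, 1, 0, 0, 15, 0, 0, 0, 1, 0, 0, 10, 0, 0, 0, 1])

```text
time_s: 13.48
tcp_pos: [0.6472, -0.074, 0.0274]
tcp_rot: [0.174, 0.985, 0.0, -0.001]
wrist_force: [-0.4, 0.4, -0.6]
width: 1.002
gripper_force: 0.0
```

```bash
python3 g.py 648.5 -75.5 9 70.4 2
```

```text
13.475 [647.2 -74.   27.4] 1.0017768584401054 [-0.4  0.4 -0.6]
[-0.9, -0.5, 9.2, 0.0, 0.0, -0.2]
[-0.9, -0.5, 9.2, 0.0, 0.0, -0.2]
```

carry_out(increments=[-1, -1, 8, 0, 0, 0, 1, -1, 0, 7, 0, 0, 0, 1, 0, 0, 3, 0, 0, 0, 1, 0, 0, 0, 0, 0, 0, 0, 0, 0, 0, 0, 0, 0, 0])

```text
time_s: 14.1
tcp_pos: [0.65, -0.0762, 0.0118]
tcp_rot: [0.173, 0.985, -0.0, 0.0]
wrist_force: [0.0, 0.1, -1.3]
width: 0.608
gripper_force: 0.0
```

carry_out(increments=[0, 0, 0, 0, 0, 0, 0, 0, 0, 0, 0, 0, 0, 0, 0, 0, 0, 0, 0, 0, 0, 0, 0, 0, 0, 0, 0, 0, 0, 0, 0, 0, 0, 0, 0])

```text
time_s: 14.72
tcp_pos: [0.6502, -0.0763, 0.0122]
tcp_rot: [0.173, 0.985, 0.0, 0.001]
wrist_force: [0.5, 0.2, 5.0]
width: 0.405
gripper_force: 62.1
```

carry_out(increments=[0, 0, -5, 0, 0, 0, 0, 0, 0, -10, 0, 0, 0, 0, 0, 0, -18, 0, 0, 0, 0, 0, 0, -20, 0, 0, 0, 0, 0, 0, -12, 0, 0, 0, 0])

```text
time_s: 15.35
tcp_pos: [0.6506, -0.0763, 0.0792]
tcp_rot: [0.173, 0.985, -0.0, 0.002]
wrist_force: [1.0, 0.3, -0.8]
width: 0.405
gripper_force: 61.4
```

```bash
python3 g.py 485.5 -236.5 75 116.7 6;python3 shot.py side a6 300 190
```

```text
15.35 [650.6 -76.3  79.2] 0.40533029692038264 [ 1.   0.3 -0.8]
[16.8, -34.5, 0.6, 0.0, 0.0, -7.8]
[21.3, -31.9, 0.6, 0.0, 0.0, -7.8]
[25.4, -28.7, 0.6, 0.0, 0.0, -7.8]
[29.0, -25.0, 0.6, 0.0, 0.0, -7.8]
[32.2, -20.9, 0.6, 0.0, 0.0, -7.8]
[34.7, -16.3, 0.6, 0.0, 0.0, -7.8]
```

View pics/a6.png

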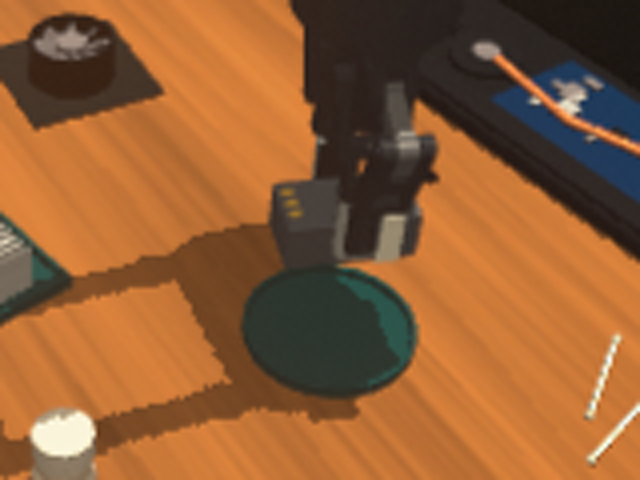

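carry_out(increments=[17, -34, 0, 0, 0, -7.8, 0, 21, -32, 0, 0, 0, -7.8, 0, 25.5, -28.5, 0, 0, 0, -7.8, 0, 29, -25, 0, 0, 0, -7.8, 0, 32, -21, 0, 0, 0, -7.8, 0])

```text
time_s: 16.02
tcp_pos: [0.5115, -0.2099, 0.0764]
tcp_rot: [-0.168, 0.986, -0.0, 0.0]
wrist_force: [0.1, -1.0, -1.4]
width: 0.404
gripper_force: 61.4
```

```bash
python3 g.py 486.5 -236 75 116.7 2
```

```text
16.025 [ 511.5 -209.9   76.4] 0.4038830789866024 [ 0.1 -1.  -1.4]
[16.1, -8.2, 0.7, 0.0, 0.0, -3.7]
[16.6, -7.1, 0.7, 0.0, 0.0, -3.7]
```

carry_out(increments=[17, -8, 0, 0, 0, -3.7, 0, 11, -5, 0, 0, 0, -3.7, 0, 2, -1, 10, 0, 0, 0, 0, 0, 0, 15, 0, 0, 0, 0, 0, 0, 15, 0, 0, 0, 0])

```text
time_s: 16.65
tcp_pos: [0.4894, -0.2323, 0.0345]
tcp_rot: [-0.229, 0.974, 0.001, -0.0]
wrist_force: [0.1, -0.4, -1.2]
width: 0.406
gripper_force: 61.4
```

```bash
python3 g.py 486.5 -236 12 116.7 1; python3 -c "
from cell import read_state;print(read_state()['joint_positions'])"
```

```text
16.65 [ 489.4 -232.3   34.5] 0.4058727011838446 [ 0.1 -0.4 -1.2]
[4.2, -2.1, 22.5, 0.0, 0.0, -0.3]
[-5.06079359e-01 -1.13864991e-02  1.68665253e+00  1.78646960e-04
  1.46767701e+00 -2.53832508e+00]
```

carry_out(increments=[3, -2, 5, 0, 0, 0, 0, 1, 0, 8, 0, 0, 0, 0, 0, 0, 6, 0, 0, 0, 0, 0, 0, 3, 0, 0, 0, 0, 0, 0, 1, 0, 0, 0, 0])

```text
time_s: 17.27
tcp_pos: [0.4869, -0.2366, 0.0133]
tcp_rot: [-0.229, 0.973, -0.0, 0.0]
wrist_force: [-0.5, 0.9, -1.2]
width: 0.408
gripper_force: 61.4
```

```bash
python3 g.py 486.5 -236 11.5 116.7 1; python3 shot.py side a7 275 290
```

```text
17.275 [ 486.9 -236.6   13.3] 0.40776242490000886 [-0.5  0.9 -1.2]
[0.1, 0.7, 1.8, 0.0, 0.0, -0.3]
```

View pics/a7.png

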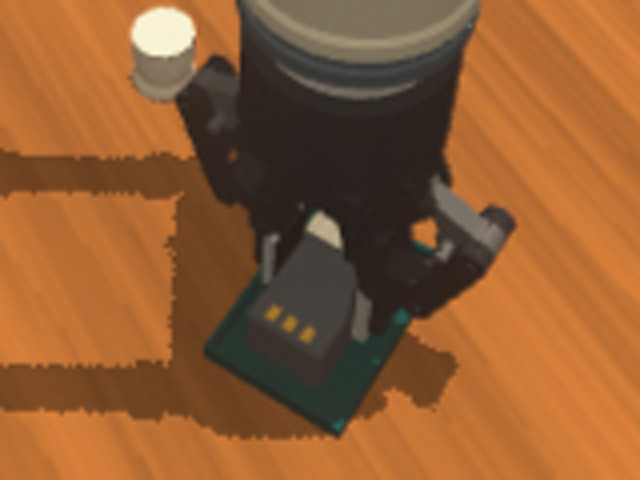

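The battery is level and lengthwise over the oblong tray's middle, about 1 mm up. I lower it the last bit, release and rise.

carry_out(increments=[0, 0, 2, 0, 0, 0, 0, 0, 0, 0, 0, 0, 0, 0, 0, 0, 0, 0, 0, 0, 0.6, 0, 0, 0, 0, 0, 0, 0.8, 0, 0, 0, 0, 0, 0, 1])

```text
time_s: 17.95
tcp_pos: [0.4868, -0.2365, 0.0112]
tcp_rot: [-0.229, 0.973, 0.0, -0.0]
wrist_force: [0.2, 0.1, 0.2]
width: 0.98
gripper_force: 0.0
```

carry_out(increments=[0, 0, 0, 0, 0, 0, 1, 0, 0, -15, 0, 0, 0, 1, 0, 0, -20, 0, 0, 0, 1, 0, 0, -25, 0, 0, 0, 1, 0, 0, -20, 0, 0, 0, 1])

```text
time_s: 18.58
tcp_pos: [0.4875, -0.2369, 0.0943]
tcp_rot: [-0.229, 0.973, -0.001, 0.001]
wrist_force: [-0.1, 0.3, -0.4]
width: 0.997
gripper_force: 0.0
```

```bash
python3 g.py 637 195 85 99.5 8
```

```text
18.575 [ 487.5 -236.9   94.3] 0.9966900699621194 [-0.1  0.3 -0.4]
[-40.8, 40.0, 1.1, 0.0, 0.0, 2.1]
[-39.3, 41.5, 1.1, 0.0, 0.0, 2.1]
[-37.7, 42.9, 1.1, 0.0, 0.0, 2.1]
[-36.1, 44.3, 1.1, 0.0, 0.0, 2.1]
[-34.4, 45.6, 1.1, 0.0, 0.0, 2.1]
[-32.7, 46.8, 1.1, 0.0, 0.0, 2.1]
[-31.0, 48.0, 1.1, 0.0, 0.0, 2.1]
[-29.2, 49.1, 1.1, 0.0, 0.0, 2.1]
```

carry_out(increments=[-41, 40, 1, 0, 0, 2, 1, -39, 41.5, 1, 0, 0, 2, 1, -38, 43, 1, 0, 0, 2, 1, -36, 44.5, 1, 0, 0, 2, 1, -34.5, 45.5, 1, 0, 0, 2, 1])

```text
time_s: 19.2
tcp_pos: [0.58, 0.0359, 0.0877]
tcp_rot: [-0.142, 0.99, -0.0, 0.001]
wrist_force: [0.3, -0.7, 0.2]
width: 1.001
gripper_force: 0.0
```

carry_out(increments=[-33, 47, 1, 0, 0, 2, 1, -31, 48, 1, 0, 0, 2, 1, -24, 40, 1, 0, 0, 2, 1, -5, 8, 10, 0, 0, 1, 1, 0, 0, 15, 0, 0, 0, 1])

```text
time_s: 19.82
tcp_pos: [0.6343, 0.1958, 0.0584]
tcp_rot: [-0.083, 0.997, -0.0, 0.001]
wrist_force: [-0.1, -1.1, -0.4]
width: 0.999
gripper_force: 0.0
```

```bash
python3 g.py 637 195 10 99.5 3
```

```text
19.825 [634.3 195.8  58.4] 0.9989237769734073 [-0.1 -1.1 -0.4]
[-0.8, -0.4, 16.1, 0.0, 0.0, 0.0]
[-0.8, -0.4, 16.1, 0.0, 0.0, 0.0]
[-0.8, -0.4, 16.1, 0.0, 0.0, 0.0]
```

carry_out(increments=[-1, 0, 12, 0, 0, 0, 1, 0, 0, 16, 0, 0, 0, 1, 0, 0, 13, 0, 0, 0, 1, 0, 0, 7, 0, 0, 0, 1, 0, 0, 0, 0, 0, 0, 0])

```text
time_s: 20.45
tcp_pos: [0.6346, 0.1956, 0.0095]
tcp_rot: [-0.082, 0.997, -0.0, -0.001]
wrist_force: [-0.0, -0.2, 1.2]
width: 0.816
gripper_force: 0.0
```

carry_out(increments=[0, 0, 0, 0, 0, 0, 0, 0, 0, 0, 0, 0, 0, 0, 0, 0, 0, 0, 0, 0, 0, 0, 0, 0, 0, 0, 0, 0, 0, 0, 0, 0, 0, 0, 0])

```text
time_s: 21.08
tcp_pos: [0.6356, 0.1961, 0.0115]
tcp_rot: [-0.082, 0.997, 0.0, 0.001]
wrist_force: [-0.3, -0.7, 5.1]
width: 0.607
gripper_force: 63.3
```

carry_out(increments=[0, 0, -5, 0, 0, 0, 0, 0, 0, -10, 0, 0, 0, 0, 0, 0, -18, 0, 0, 0, 0, 0, 0, -20, 0, 0, 0, 0, 0, 0, -12, 0, 0, 0, 0])

```text
time_s: 21.7
tcp_pos: [0.6358, 0.1961, 0.0782]
tcp_rot: [-0.082, 0.997, 0.0, 0.002]
wrist_force: [1.3, -1.0, 0.1]
width: 0.607
gripper_force: 63.0
```

```bash
python3 g.py 649 -77 75 99.5 6
```

```text
21.7 [635.8 196.1  78.2] 0.6071565914146009 [ 1.3 -1.   0.1]
[5.3, -45.3, 0.5, 0.0, 0.0, -0.0]
[5.3, -45.3, 0.5, 0.0, 0.0, -0.0]
[5.3, -45.3, 0.5, 0.0, 0.0, -0.0]
[5.3, -45.3, 0.5, 0.0, 0.0, -0.0]
[5.3, -45.3, 0.5, 0.0, 0.0, -0.0]
[5.3, -45.3, 0.5, 0.0, 0.0, -0.0]
```

carry_out(increments=[3, -25, 0, 0, 0, 0, 0, 6, -50, 0, 0, 0, 0, 0, 6, -55, 0, 0, 0, 0, 0, 6, -55, 0, 0, 0, 0, 0, 6, -48, 0, 0, 0, 0, 0])

```text
time_s: 22.32
tcp_pos: [0.6457, -0.0418, 0.0747]
tcp_rot: [-0.082, 0.997, -0.0, -0.001]
wrist_force: [0.3, -0.2, -1.4]
width: 0.608
gripper_force: 63.0
```

carry_out(increments=[3, -26, 0, 0, 0, 0, 0, 2, -13, 3, 0, 0, 0, 0, 0, 0, 12, 0, 0, 0, 0, 0, 0, 16, 0, 0, 0, 0, 0, 0, 13, 0, 0, 0, 0])

```text
time_s: 22.95
tcp_pos: [0.6473, -0.0763, 0.029]
tcp_rot: [-0.083, 0.997, 0.0, -0.001]
wrist_force: [0.3, -0.3, -0.6]
width: 0.606
gripper_force: 63.0
```

```bash
python3 g.py 649 -77 12 99.5 1
```

```text
22.95 [647.3 -76.3  29. ] 0.6057186152364141 [ 0.3 -0.3 -0.6]
[-1.6, -1.0, 17.0, 0.0, 0.0, 0.0]
```

carry_out(increments=[-1, -1, 8, 0, 0, 0, 0, 0, 0, 6, 0, 0, 0, 0, 0, 0, 3, 0, 0, 0, 0, 0, 0, 1, 0, 0, 0, 0, 0, 0, 0, 0, 0, 0, 0])

```text
time_s: 23.58
tcp_pos: [0.6494, -0.0786, 0.0137]
tcp_rot: [-0.082, 0.997, -0.0, 0.0]
wrist_force: [-0.8, -0.9, -1.1]
width: 0.604
gripper_force: 63.0
```

```bash
python3 shot.py side a8 300 200
```

```text
(no output)
```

View pics/a8.png

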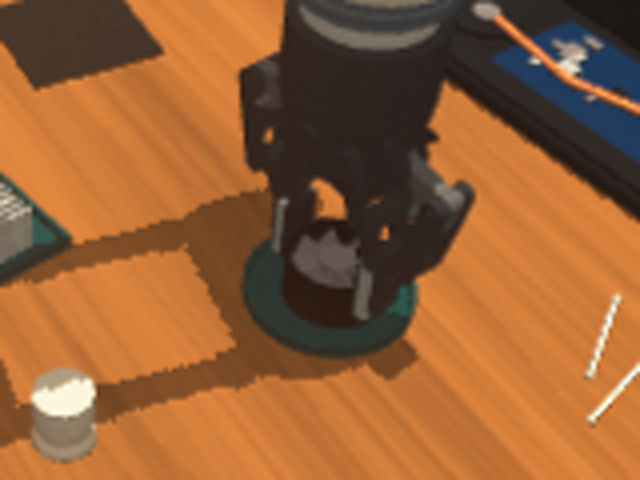

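The fan is level over the middle of the round tray, about 2 mm up. I lower it and release.

carry_out(increments=[0, 0, 2, 0, 0, 0, 0, 0, 0, 1, 0, 0, 0, 0, 0, 0, 0, 0, 0, 0, 0.7, 0, 0, 0, 0, 0, 0, 0.8, 0, 0, 0, 0, 0, 0, 1])

```text
time_s: 24.25
tcp_pos: [0.6491, -0.0785, 0.01]
tcp_rot: [-0.082, 0.997, 0.0, -0.0]
wrist_force: [0.3, 0.5, -0.1]
width: 0.983
gripper_force: 0.0
```

carry_out(increments=[0, 0, 0, 0, 0, 0, 1, 0, 0, -15, 0, 0, 0, 1, 0, 0, -20, 0, 0, 0, 1, 0, 0, -25, 0, 0, 0, 1, 0, 0, -30, 0, 0, 0, 1])

```text
time_s: 24.88
tcp_pos: [0.6493, -0.0785, 0.1028]
tcp_rot: [-0.082, 0.997, -0.0, 0.001]
wrist_force: [0.3, 0.9, 0.1]
width: 1.0
gripper_force: 0.0
```

carry_out(increments=[0, 40, -20, 0, 0, 0, 1, 0, 55, -10, 0, 0, 0, 1, 0, 58, 0, 0, 0, 0, 1, 0, 58, 0, 0, 0, 0, 1, 0, 58, 0, 0, 0, 0, 1])

```text
time_s: 25.5
tcp_pos: [0.605, 0.1887, 0.1329]
tcp_rot: [-0.082, 0.997, 0.0, 0.002]
wrist_force: [1.3, -0.1, -0.1]
width: 1.002
gripper_force: 0.0
```

carry_out(increments=[0, 50, 0, 0, 0, 0, 1, 0, 40, 0, 0, 0, 0, 1, 0, 20, 0, 0, 0, 0, 1, 0, 0, 0, 0, 0, 0, 1, 0, 0, 0, 0, 0, 0, 1])

```text
time_s: 26.12
tcp_pos: [0.5876, 0.2939, 0.1307]
tcp_rot: [-0.082, 0.997, -0.0, 0.0]
wrist_force: [0.4, -0.9, -0.7]
width: 1.002
gripper_force: 0.0
```

```bash
python3 - <<'E'
import cv2,numpy as np
from cell import capture
from h import *
c=capture("top");im=c["img"];h=cv2.cvtColor(im,cv2.COLOR_RGB2HSV).astype(int);H,S,V=h[...,0],h[...,1],h[...,2]
teal=(H>75)&(H<105)&(S>60)&(V>30)
for n,(u,v) in dict(round=(427,231),square=(340,333),oblong=(544,343)).items():
    u,v=int(u/1.5),int(v/1.5);r=30;sl=np.s_[v-r:v+r,u-r:u+r];o=(u-r,v-r)
    k=hull(teal[sl],o);print(n,rect(ray(c,k,.008)))
    f=np.zeros(V.shape,np.uint8);cv2.fillConvexPoly(f,cv2.convexHull(k.astype(np.int32)),1);f=cv2.erode(f,np.ones((5,5)))
    p=hull(((f>0)&~teal)[sl],o);print("  part",rect(ray(c,p,.031)))
cv2.imwrite("pics/a9.png",cv2.resize(im[100:290,80:430,::-1],None,fx=2.2,fy=2.2,interpolation=cv2.INTER_CUBIC))
E
python3 shot.py side a10 265 210; python3 -c "
import cv2,pickle;i=pickle.load(open('side.pkl','rb'))['img'][150:350,180:380,::-1];cv2.imwrite('pics/a11.png',cv2.resize(i,(600,600),interpolation=cv2.INTER_CUBIC))"
```

```text
round [648.2 -77.2  88.4  87.6  88.8]
  part [646.7 -80.3  57.5  52.4 178.8]
square [504.3  50.   71.5  71.4  99.5]
  part [501.4  45.3  48.4  46.4 100.4]
oblong [ 486.1 -237.5   90.    62.7   27.6]
  part [ 484.3 -235.4   70.1   44.3   25.3]
```

View pics/a9.png

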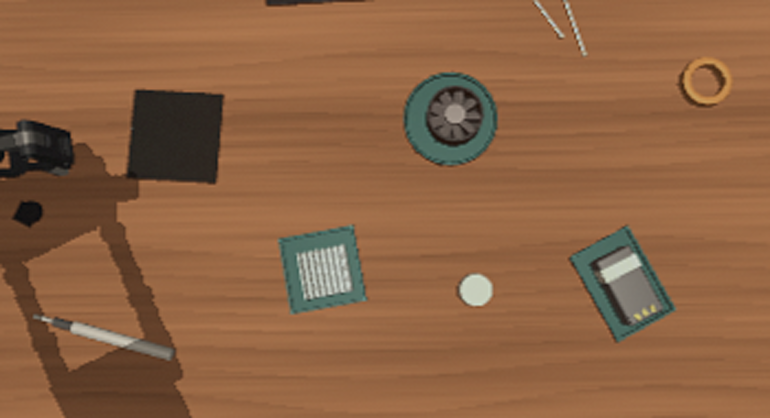

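View pics/a11.png

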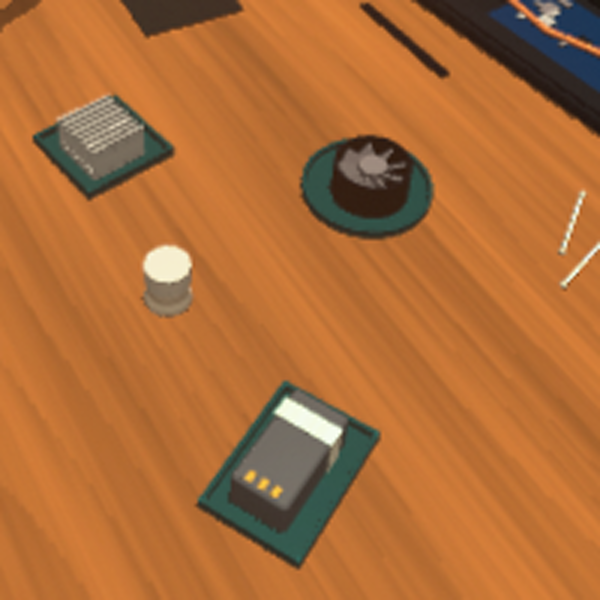

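All three parts are upright in their own trays, within about 6 mm of centre: fan at (455,113), heat sink at (324,271) and battery at (629,286) in the top crop. The jar, tape roll and pen screwdriver are where they were, so I hand in.

```bash
python3 -c "
from cell import close_job;print(close_job())"
```

```text
the job is handed in; nothing more can be done
None
```

I handed the job in at about 26 s on the robot's clock: the fan, heat sink and battery pack are each upright in their own trays, within about 6 mm of centre in the last pictures. The fan was parked on the mat on the way. The jar, tape roll and pen screwdriver were not touched, and the hand-in call returned no verdict.

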